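# Load a terminal strip into the insulation tester under its spring guard

## Task

Load the ten-way terminal strip on the tray of the insulation test station into the test bay, working with fingertips only. Hold the bay's spring-closed clear guard up with one finger at its lip and, while it is held open, push the strip in under it with the other until it sits square and fully home against the probe block, without the guard catching on the strip; then back out so that the guard closes over it. Slide the strip only, never lift or tip it, and leave everything else on the bench where it is.

Things in the scene. Friction and masses are not known exactly. Their poses are not given: they have to be found in the camera images.
- station: Insulation test station fixed to the bench: 285 x 130 x 8 mm base plate, open loading tray on the robot's right, covered test bay beyond. Origin on the bench under the centre of the bay mouth; x level from tray into bay (push direction), y left of that, z up. Place and heading vary. Tray: x -165 to 0 mm between fences 10 mm high over the plate, inner faces y +-51 mm. Other entries use this frame.
- bay_mouth (a point): Centre of the bay mouth on top of the base plate (8 mm above the bench), station x = y = 0. From x = 3 mm the bay runs between cheeks, inner faces at y = +-51 mm. Cheeks, hinge and the housing behind it (to x = 120 mm) are all no higher than 44 mm above the bench.
- bay_stop (a point): Centre of the probe block's flat face, the stop the strip is pushed against: station x = 34 mm, y = 0, 22 mm above the bench, axes as the station's. The block is as wide as the bay, its top 32 mm above the bench.
- guard: Clear hinged guard over the bay, closed by springs. Origin on the hinge axis, along station y at x = 40 mm, 38 mm above the bench. Closed, its axes match the station's; it only opens upward, lip rising, about its y axis (0 to 2 rad). Roof from hinge to x = 0, underside 46 mm above the bench, 118 mm wide. About 1.6 N up at the lip starts to open it, 2.2 N at 1 rad; let go, it snaps shut.
- guard_lip (a point): Middle of the top edge (bar 5 mm thick, 65 mm long along y) of the guard's finger lip. Closed: station x = -16 mm, 69 mm above the bench; from it the lip slopes down at 55 degrees to the roof edge at x = 0, 46 mm above the bench. A fingertip leaning forward about 45 degrees, coming from the front, catches under this slope, lifts the guard and can go on under the roof, through the notch.
- skirt_foot (a point): Middle of the bottom edge of the guard's 3 mm thick front skirt. Closed: station x = 0, 24 mm above the bench, 16 mm above the base plate, too low for the strip to pass. The skirt spans y +-59 mm but has a finger notch 52 mm wide (y +-26 mm, this point is inside it) cut up to the roof.
- strip: The loose ten-way black terminal strip to load: 26 mm deep (its x, push direction), 96 mm long (its y, across the tray), 26 mm high, about 120 g, friction about 0.6. Origin at the centre of its underside. Starts on the base plate between the tray fences, 40 to 95 mm before the bay mouth, top 34 mm above the bench; its barriers are full depth up to 31 mm. Home: its centre at station x = 21 mm.
- breaker: Bystander: loose two-pole breaker, white, 84 x 36 x 76 mm, origin under its centre, standing on the bench beside the tray, on its far side from the robot.
- relay: Bystander: loose plug-in relay, 28 x 22 x 38 mm, on the bench beside the bay, on the robot's side.
- short_strip: Bystander: loose five-way terminal strip, black, 26 x 51 x 26 mm, on the bench beside the tray, on the robot's side. Not the one to load.
- contactor: Bystander: loose contactor, black and grey, 75 x 45 x 83 mm, far to the right.
- transformer: Bystander: loose small transformer, 78 x 46 x 48 mm, far to the right.
- driver: Bystander: loose screwdriver 190 mm long, lying on the bench near the robot, to the right.
- tape: Bystander: roll of black tape, 68 mm across, 18 mm high, lying near the robot, to the left.

How it is judged:
By the outcome, as a careful person would: the job done as asked, in the order asked, and still so for the second after the job is handed in, with the robot touching nothing.
It also fails if it takes over 38 s, if anything falls off the work surface, if the arm or the gripper's body presses on something with over 40 N, if the wrist force passes 120 N, or if a joint passes its speed limit or range.

## Robot

A 6-joint arm with a two-finger parallel gripper is mounted at the origin on the work surface. World frame = base frame: x ahead of the robot, y to its left, z up, the work surface at z = 0. Lengths are in m, angles in rad, forces in N, time in s.
With the tool pointing down it reaches from about 0.25 to 0.775 m from the base axis. Payload 8.9 kg.
Tool frame: the origin (TCP) lies midway between the tips of the shut fingers; the grasp point (between the pads) lies env.hold_point_z behind it (env.hold_point_z is the distance from the TCP to the grasp point, in m); z points along the fingers, y is the direction in which the jaws open and shut (so a half turn about z gives the same grasp; the last joint's range is limited). The gripper opens to 85 mm and grips with 20 to 120 N. Pads are 22 mm wide; open, the fingers measure 114 mm over their backs; the gripper's body (76 mm by 85 mm) begins 54 mm behind the grasp point. The pads swing forward as they close: fully open they stand 13 mm farther back than shut.
Start: joints at [1.059, 0.291, -0.153, 1.127, 0, 1.431], TCP at [0.191, 0.489, 0.231] pointing down, gripper open.
Joint ranges: [-2.52, 2.52], [-0.91, 1.74], [-1.3, 1.37], [-1.96, 2.02], [-1.52, 1.47], [-3.14, 3.14]. Speed limits (rad/s): [2.22, 2.22, 2.79, 3.14, 3.14, 3.14].

## Interface

Orientations are given as a rotation vector (axis times angle).
In Python, from bench import sensors, vision, env gives the robot as it stands.
- The arm moves only by the tool carry_out, never from a script. Its argument "commands" is a list of rows, each an object of numbers: "dx", "dy", "dz": the shift along the tool's x, y, z as a fraction of full scale; "twist": the turn about the tool's z as a fraction of full scale; "grip": the gripper's target within -1 to 1 (fully open at 1, half-way at 0, shut at -1). In form: [{"dx": .., "dy": .., "dz": .., "twist": .., "grip": ..}, ...]. A call has 1 to 5 rows; each row shifts and turns the commanded pose from where the row before left it, along the tool's axes as they then stand; what a row does not reach is not made up. Full scale, the value 1, is 0.02 m for a shift and 0.12 rad for a turn. A row lasts 1/8 s, in which the tool goes at most 62.5 mm and 10.7 degrees, less where a joint would pass 70% of its speed; a pose out of reach is approached as far as the arm can. A call with a number of a shift or a turn outside -1 to 1 is refused whole. A call with a gripper value outside its range is refused whole. The fingers move at their own pace and stop on an object; "squeeze" is the grip in N (left out, the last holds). Time passes only in rows, so rows that do not move let the fingers close. It gives the time, the measured TCP pose, the force and the opening at its end, in the units of the state.
- sensors.get_state(): the state, without advancing time (a new reading comes with each control period).
- vision.get_image(name): name is "scene" or "side" or "wrist"; returns the picture (400x640x3 uint8, red, green, blue); there is no depth.
- vision.camera_model(name): a dict with "fov_y" (degrees; the focal length in pixels is half the picture's height over the tangent of half this angle, whatever the lens; pixels are square), "cx", "cy" (the principal point, pixels), "rvec" (rotation vector, rad) and "tvec" (3), from world to camera coordinates, as OpenCV has them. Camera axes: x right, y down, z forward; pixel columns grow to the right and rows downward; lengths in m; the calibration is good to about 2 mm. A picture is of the moment at which its call begins: read the wrist's pose just before it. camera_model takes no time and is no camera call; for the wrist camera it gives the pose at the moment of the call.
- env.job_done(): hands the job in, once; it reports no verdict.
The state is a dict: "time_s": time; "qpos": joint angles; "qvel": joint speeds; "tau": joint torques, N m; "tcp_pos": TCP position; "ee_rot": TCP orientation; "ft_force": force on the tool from outside, world axes, zero at the start; "wrist_torque": the same for the moment, N m; "gripper_width": finger opening in m.
Only numpy, scipy, OpenCV 4.12 (cv2) and the standard library are available. Lean on these libraries where they do the work, as an engineer would, in place of code of your own. Each camera call takes 0.05 s, during which the arm holds its last target.

## Working session

There is one attempt and no reset: what is moved stays moved. The work goes in short steps, Python scripts to look and compute and a tool call to move; the robot and the scene stay as the last step left them, time stands still between calls to the robot, and variables do not carry over. Pictures are saved under pics/ and viewed, and the job is handed in when it is done.

Besides the shell and the picture viewer there is one more tool, called after "Call:" by a JSON object that holds its "api" and its "payload". carry_out: Moves the arm, as the interface text tells. Its arguments: {"type":"object","properties":{"commands":{"type":"array"},"squeeze":{"type":"number"}},"required":["commands"]}

```bash
ls; mkdir -p pics
python3 - <<'E'
from bench import sensors, vision, env
import cv2
s=sensors.get_state(); print(s, env.hold_point_z)
for n in ["scene","side","wrist"]:
    print(n, vision.camera_model(n))
    cv2.imwrite(f"pics/{n}0.png", cv2.cvtColor(vision.get_image(n),cv2.COLOR_RGB2BGR))
E
```

```text
pics
{'time_s': 0.0, 'qpos': array([ 1.05869759e+00,  2.91280572e-01, -1.54133530e-01,  1.12668165e+00,
       -1.47995304e-05,  1.43146887e+00]), 'qvel': array([ 3.38298115e-04, -2.97913376e-05,  2.08389288e-04, -7.82798118e-04,
        4.57341318e-04,  1.03779559e-03]), 'tau': array([ 1.12527345e-03, -5.37140357e+01,  3.31375086e+01,  1.59058330e-02,
       -1.69966934e-04, -8.03575233e-06]), 'tcp_pos': array([0.19100265, 0.48855477, 0.23072946]), 'ee_rot': array([-5.82088771e-01, -3.08678620e+00,  1.94100057e-03]), 'ft_force': array([-0.20464619, -0.09262168,  0.81560273]), 'wrist_torque': array([-0.02747781, -0.02332666, -0.05329106]), 'gripper_width': 0.08512629967512472} 0.0187
scene {'fov_y': 47.508808733145386, 'cx': 319.1382109026534, 'cy': 191.72974965366814, 'rvec': array([ 1.26121759,  2.15103918, -1.06204284]), 'tvec': array([ 0.28207129, -0.163867  ,  1.38565069])}
side {'fov_y': 51.77627559997137, 'cx': 316.9632331522174, 'cy': 194.31514511411928, 'rvec': array([ 2.36418253, -0.19268749,  0.06540768]), 'tvec': array([-0.44499351,  0.07965236,  1.28965437])}
wrist {'fov_y': 67.68904652056672, 'cx': 315.54613878471145, 'cy': 198.26010716072938, 'rvec': array([-2.35742627, -1.60849608, -0.26882096]), 'tvec': array([-0.52392536, -0.04218853,  0.38032583])}
```

View pics/scene0.png

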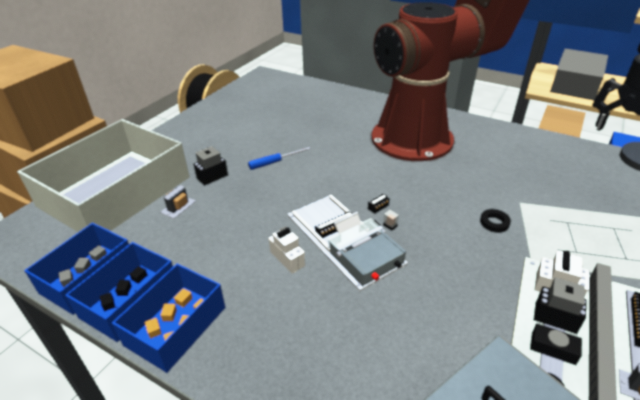

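View pics/side0.png

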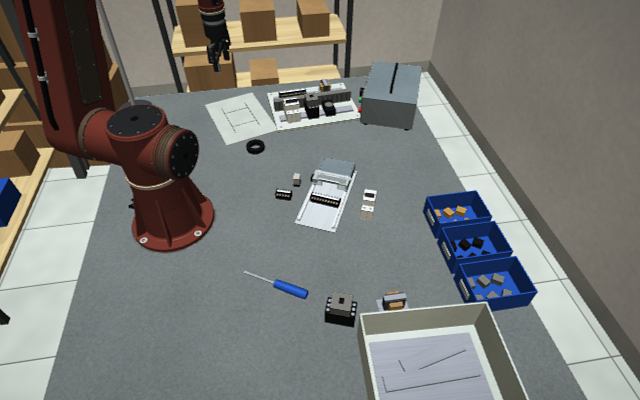

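View pics/wrist0.png

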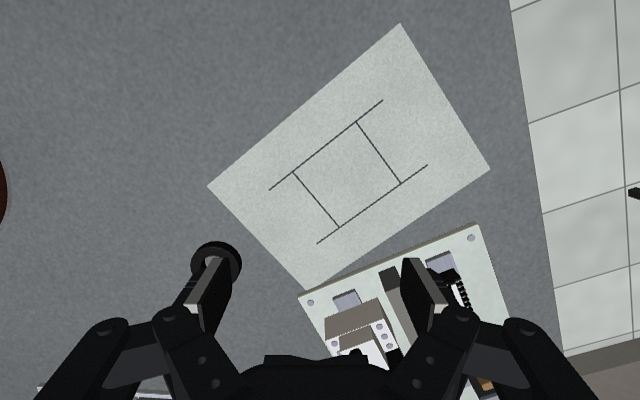

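The scene view shows the white station at about (350,240), with the black strip on its tray near (335,225). In the side view the station is near (330,190). I'll zoom in on both.

Run:
```python
import cv2
a=cv2.imread("pics/scene0.png")[180:300,255:415]; cv2.imwrite("pics/scz.png",cv2.resize(a,None,fx=5,fy=5,interpolation=cv2.INTER_CUBIC))
a=cv2.imread("pics/side0.png")[150:240,265:385]; cv2.imwrite("pics/sdz.png",cv2.resize(a,None,fx=6,fy=6,interpolation=cv2.INTER_CUBIC))
```

```text
(no output)
```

View pics/scz.png

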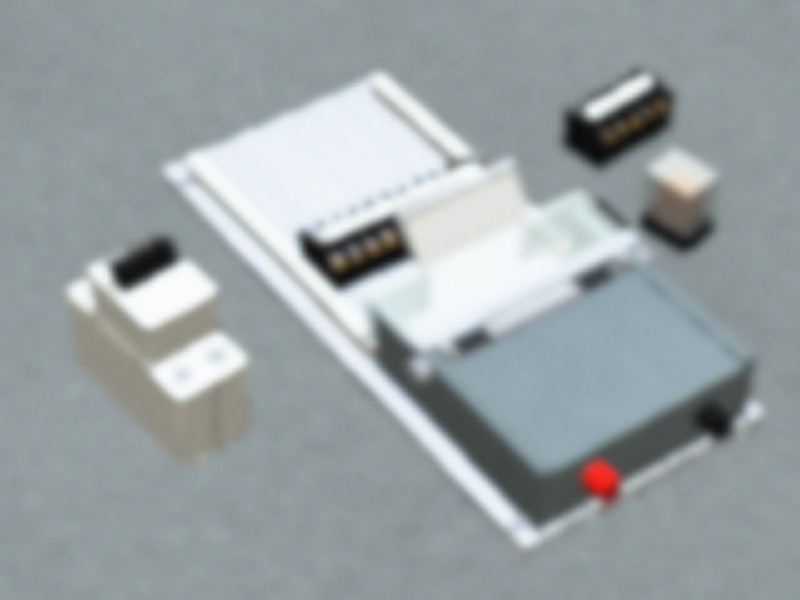

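View pics/sdz.png

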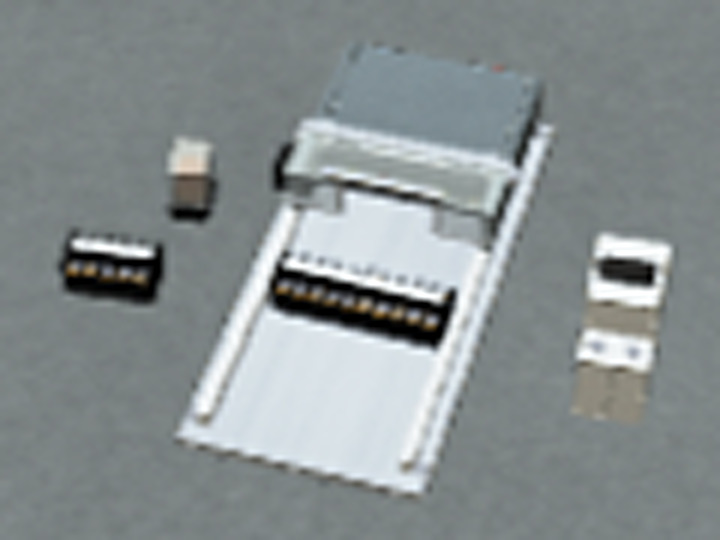

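```bash
cat > h.py <<'E'
import numpy as np, cv2
from bench import sensors, vision, env
def cam(n):
    m=vision.camera_model(n); R=cv2.Rodrigues(np.array(m["rvec"]))[0]; t=np.array(m["tvec"]); f=200/np.tan(np.radians(m["fov_y"]/2))
    return R,t,f,m["cx"],m["cy"]
def ray(c,uv,z):
    R,t,f,cx,cy=c; o=-R.T@t; d=R.T@np.array([(uv[0]-cx)/f,(uv[1]-cy)/f,1.]); return o+d*(z-o[2])/d[2]
def proj(c,P):
    R,t,f,cx,cy=c; p=R@np.asarray(P,float)+t; return np.array([f*p[0]/p[2]+cx,f*p[1]/p[2]+cy])
E
python3 - <<'E'
from h import *
c=cam("scene")
for n,p in dict(tf=(170,172),tr=(380,73),bf=(525,542),br=(762,410)).items():
    print("scene",n,ray(c,(255+p[0]/5-.4,180+p[1]/5-.4),.008).round(4))
c=cam("side")
for n,p in dict(tr=(180,436),tf=(423,493),bf=(552,127)).items():
    print("side",n,ray(c,(265+p[0]/6-.4,150+p[1]/6-.4),.008).round(4))
# strip top
for n,p in dict(r=(280,255),f=(452,290),r2=(275,282),f2=(447,312)).items():
    print("side strip",n,ray(c,(265+p[0]/6-.4,150+p[1]/6-.4),.034).round(4))
print(-cam("scene")[0].T@cam("scene")[1],-c[0].T@c[1])
E
```

```text
scene tf [ 0.4864 -0.1326  0.008 ]
scene tr [ 0.3697 -0.0801  0.008 ]
scene bf [0.6105 0.1176 0.008 ]
scene br [0.4962 0.175  0.008 ]
side tr [ 0.3684 -0.0792  0.008 ]
side tf [ 0.4841 -0.1366  0.008 ]
side bf [0.6086 0.1169 0.008 ]
side strip r [0.435  0.0154 0.034 ]
side strip f [ 0.5205 -0.0252  0.034 ]
side strip r2 [ 0.4294 -0.0039  0.034 ]
side strip f2 [ 0.5148 -0.0404  0.034 ]
[1.17029559 0.35594312 0.72811893] [ 0.31524106 -0.90233027  0.97672682]
```

Run:
```python
from h import *
s=sensors.get_state(); R=cv2.Rodrigues(s["ee_rot"])[0]; print(R.round(3))
h=np.radians(63.7); u=np.array([np.cos(h),np.sin(h),0]); print(R.T@u)
```

```text
[[-0.931  0.364 -0.001]
 [ 0.364  0.931 -0.001]
 [ 0.    -0.001 -1.   ]]
[-0.08609558  0.99628636 -0.00102068]
```

Call:
{"api": "carry_out", "payload": {"commands": [{"dy":1,"dz":-0.5},{"dy":1,"dz":-0.5},{"dy":1},{"dy":1},{"dy":1}]}}

```text
invalid input
```

Call:
{"api": "carry_out", "payload": {"commands": [{"dx":0,"dy":1,"dz":-0.5,"twist":0,"grip":1},{"dx":0,"dy":1,"dz":-0.5,"twist":0,"grip":1},{"dx":0,"dy":1,"dz":0,"twist":0,"grip":1},{"dx":0,"dy":1,"dz":0,"twist":0,"grip":1},{"dx":0,"dy":1,"dz":0,"twist":0,"grip":1}]}}

```text
time_s: 0.78
tcp_pos: [0.2278, 0.5825, 0.251]
ee_rot: [-0.582, -3.087, 0.001]
ft_force: [0.4, 0.1, -0.3]
gripper_width: 0.0856
```

Call:
{"api": "carry_out", "payload": {"commands": [{"dx":0,"dy":1,"dz":0,"twist":0,"grip":1},{"dx":0,"dy":1,"dz":0,"twist":0,"grip":1},{"dx":0,"dy":1,"dz":0,"twist":0,"grip":1},{"dx":0,"dy":1,"dz":0,"twist":0,"grip":1},{"dx":0,"dy":1,"dz":0,"twist":0,"grip":1}]}}

```text
time_s: 1.4
tcp_pos: [0.2642, 0.6756, 0.2508]
ee_rot: [-0.582, -3.087, 0.001]
ft_force: [-0.1, 0.3, -0.0]
gripper_width: 0.0853
```

Call:
{"api": "carry_out", "payload": {"commands": [{"dx":0,"dy":1,"dz":0,"twist":0,"grip":1},{"dx":0,"dy":1,"dz":0,"twist":0,"grip":1},{"dx":0,"dy":1,"dz":0,"twist":0,"grip":1},{"dx":0,"dy":1,"dz":0,"twist":0,"grip":1},{"dx":0,"dy":1,"dz":0,"twist":0,"grip":1}]}}

```text
time_s: 2.02
tcp_pos: [0.2974, 0.7605, 0.2457]
ee_rot: [0.582, 3.086, 0.012]
ft_force: [29.4, 64.9, 20.9]
gripper_width: 0.0855
```

Run:
```python
from h import *
s=sensors.get_state(); print(s["qpos"].round(3),s["qvel"].round(3),s["tcp_pos"],s["ee_rot"]); R=cv2.Rodrigues(s["ee_rot"])[0]; print(R.round(3))
```

```text
[1.108e+00 1.099e+00 1.367e+00 1.831e+00 1.000e-03 1.481e+00] [ 0.007  0.318  0.121  0.576 -0.004  0.008] [0.29740509 0.76048651 0.24571923] [0.58197648 3.08575477 0.01163307]
[[-0.931  0.364  0.003]
 [ 0.364  0.931  0.007]
 [-0.     0.008 -1.   ]]
```

Call:
{"api": "carry_out", "payload": {"commands": [{"dx":0,"dy":0,"dz":0,"twist":0,"grip":1}]}}

```text
time_s: 2.15
tcp_pos: [0.2967, 0.7592, 0.241]
ee_rot: [-0.582, -3.086, 0.001]
ft_force: [-0.1, -0.3, 0.1]
gripper_width: 0.0854
```

Run:
```python
from h import *
s=sensors.get_state(); print(s["qpos"].round(4),s["qvel"].round(3),s["tcp_pos"],s["ee_rot"],s["ft_force"]); R=cv2.Rodrigues(s["ee_rot"])[0]; print(R.round(3))
```

```text
[1.1083e+00 1.1026e+00 1.3615e+00 1.8304e+00 7.0000e-04 1.4812e+00] [-0.    -0.067  0.058 -0.042 -0.002 -0.001] [0.29674661 0.75916252 0.24099259] [-5.82094740e-01 -3.08633465e+00  8.63063743e-04] [-0.09691613 -0.34273274  0.1039981 ]
[[-0.931  0.364 -0.001]
 [ 0.364  0.931 -0.   ]
 [ 0.001 -0.001 -1.   ]]
```

Call:
{"api": "carry_out", "payload": {"commands": [{"dx":0,"dy":0.3,"dz":-0.5,"twist":0,"grip":1},{"dx":0,"dy":0.3,"dz":-0.5,"twist":0,"grip":1},{"dx":0,"dy":0.3,"dz":-0.5,"twist":0,"grip":1}]}}

```text
time_s: 2.52
tcp_pos: [0.2975, 0.7606, 0.2712]
ee_rot: [0.581, 3.079, 0.055]
ft_force: [0.3, 1.1, -0.2]
gripper_width: 0.0858
```

Run:
```python
from h import *
s=sensors.get_state(); print(s["qpos"].round(4),s["qvel"].round(3),s["tcp_pos"],s["ee_rot"],s["ft_force"]); R=cv2.Rodrigues(s["ee_rot"])[0]; print(R.round(3))
```

```text
[1.1077 1.0677 1.3664 1.8333 0.0021 1.4805] [ 0.001 -0.063 -0.001  0.012  0.005 -0.001] [0.29747814 0.76057878 0.27116503] [0.58058944 3.07896723 0.05548912] [ 0.2907667   1.1060317  -0.23814247]
[[-0.931  0.364  0.014]
 [ 0.364  0.931  0.033]
 [-0.001  0.036 -0.999]]
```

Pushing past the reach limit yields a small forward tilt. I'll check whether it accumulates and stays.

Call:
{"api": "carry_out", "payload": {"commands": [{"dx":0,"dy":0.5,"dz":-0.6,"twist":0,"grip":1},{"dx":0,"dy":0.5,"dz":-0.6,"twist":0,"grip":1},{"dx":0,"dy":0.5,"dz":-0.6,"twist":0,"grip":1}]}}

```text
time_s: 2.9
tcp_pos: [0.2982, 0.7625, 0.2919]
ee_rot: [0.579, 3.072, 0.1]
ft_force: [0.6, -0.7, -0.1]
gripper_width: 0.0855
```

```bash
cat > st.py <<'E'
from h import *
s=sensors.get_state(); print(s["time_s"],s["qpos"].round(4),s["tcp_pos"].round(4),s["ft_force"].round(1)); R=cv2.Rodrigues(s["ee_rot"])[0]; print(R.round(3)); print("tilt",np.degrees(np.arccos(-R[2,2])))
E
python3 st.py
```

```text
2.9 [1.1072 1.042  1.3657 1.8292 0.0042 1.4801] [0.2982 0.7625 0.2919] [ 0.6 -0.7 -0.1]
[[-0.931  0.363  0.025]
 [ 0.364  0.929  0.06 ]
 [-0.002  0.065 -0.998]]
tilt 3.7466065778398305
```

Call:
{"api": "carry_out", "payload": {"commands": [{"dx":0,"dy":-1,"dz":0,"twist":0,"grip":1},{"dx":0,"dy":-1,"dz":0,"twist":0,"grip":1}]}}

```text
time_s: 3.15
tcp_pos: [0.2872, 0.7335, 0.2899]
ee_rot: [0.579, 3.072, 0.1]
ft_force: [0.5, 0.5, -0.4]
gripper_width: 0.0852
```

```bash
python3 st.py
```

```text
3.15 [1.1031 0.8295 0.9091 1.5854 0.0045 1.4761] [0.2872 0.7335 0.2899] [ 0.5  0.5 -0.4]
[[-0.931  0.363  0.025]
 [ 0.364  0.929  0.06 ]
 [-0.002  0.065 -0.998]]
tilt 3.7339290171962456
```

Run:
```python
import numpy as np
D=[([1.05869759,.291280572,-.15413353,1.12668165],(0.19100265,0.48855477,0.23072946)),
([1.1083,1.1026,1.3615,1.8304],(0.29674661,0.75916252,0.24099259)),
([1.1077,1.0677,1.3664,1.8333],(0.29747814,0.76057878,0.27116503)),
([1.1072,1.042,1.3657,1.8292],(.2982,.7625,.2919)),
([1.1031,.8295,.9091,1.5854],(.2872,.7335,.2899))]
A=[];b=[];lat=[]
for q,p in D:
    c,s=np.cos(q[0]),np.sin(q[0]); r=p[0]*c+p[1]*s; lat.append(-p[0]*s+p[1]*c)
    e=q[1]-q[2]; S=e+q[3]
    # unknown r0,z0,L1,L2,T
    A.append([1,0,np.sin(q[1]),np.cos(e),np.cos(S)]);b.append(r)
    A.append([0,1,np.cos(q[1]),-np.sin(e),-np.sin(S)]);b.append(p[2])
A=np.array(A);b=np.array(b)
x,res,rk,sv=np.linalg.lstsq(A,b,rcond=None);print(x,sv,(A@x-b).round(4),lat)
```

```text
[0.07863718 0.36843288 0.444847   0.34728935 0.41304182] [3.84088103 3.09344002 0.77683599 0.27040594 0.04084451] [-0.0002  0.0011 -0.0008  0.0041  0.0019  0.0012  0.0036 -0.0007 -0.0044
 -0.0056] [np.float64(0.07289520944613839), np.float64(0.07315499019765764), np.float64(0.07362025441063264), np.float64(0.0742403646643306), np.float64(0.07432731877216958)]
```

Tilt persists when the arm backs off a joint limit. A j4 limit higher up should give it faster, in the vertical plane of the push direction. I'll align the jaw axis first, then move up and in.

Call:
{"api": "carry_out", "payload": {"commands": [{"dx":0.3,"dy":-1,"dz":-1,"twist":0.7,"grip":1},{"dx":0,"dy":-1,"dz":-1,"twist":0,"grip":1},{"dx":0,"dy":-1,"dz":-1,"twist":0,"grip":1},{"dx":0,"dy":-1,"dz":-1,"twist":0,"grip":1},{"dx":0,"dy":-1,"dz":-1,"twist":0,"grip":1}]}}

```text
time_s: 3.78
tcp_pos: [0.2362, 0.6389, 0.3848]
ee_rot: [0.708, 3.048, 0.1]
ft_force: [0.0, -0.2, 1.3]
gripper_width: 0.0852
```

Call:
{"api": "carry_out", "payload": {"commands": [{"dx":0,"dy":-1,"dz":-1,"twist":0,"grip":1},{"dx":0,"dy":-1,"dz":-1,"twist":0,"grip":1},{"dx":0,"dy":-1,"dz":-1,"twist":0,"grip":1},{"dx":0,"dy":-1,"dz":-1,"twist":0,"grip":1}]}}

```text
time_s: 4.28
tcp_pos: [0.1989, 0.5624, 0.4596]
ee_rot: [0.708, 3.048, 0.1]
ft_force: [-0.4, 0.2, -0.1]
gripper_width: 0.0855
```

```bash
python3 st.py
```

```text
4.275 [1.1059 0.3967 0.5934 1.7028 0.0043 1.5629] [0.1989 0.5624 0.4596] [-0.4  0.2 -0.1]
[[-0.898  0.44   0.025]
 [ 0.441  0.896  0.06 ]
 [ 0.004  0.065 -0.998]]
tilt 3.710347688349654
```

Call:
{"api": "carry_out", "payload": {"commands": [{"dx":0.3,"dy":-0.8,"dz":-1,"twist":0,"grip":1},{"dx":0,"dy":-0.8,"dz":-1,"twist":0,"grip":1},{"dx":0,"dy":-0.8,"dz":-1,"twist":0,"grip":1},{"dx":0,"dy":-0.5,"dz":-1,"twist":0,"grip":1},{"dx":0,"dy":0,"dz":-1,"twist":0,"grip":1}]}}

```text
time_s: 4.9
tcp_pos: [0.1653, 0.5069, 0.5565]
ee_rot: [0.708, 3.048, 0.101]
ft_force: [0.6, -1.1, 0.4]
gripper_width: 0.0854
```

Call:
{"api": "carry_out", "payload": {"commands": [{"dx":0,"dy":0,"dz":-1,"twist":0,"grip":1},{"dx":0,"dy":0.3,"dz":-1,"twist":0,"grip":1},{"dx":0,"dy":0.6,"dz":-1,"twist":0,"grip":1}]}}

```text
time_s: 5.28
tcp_pos: [0.168, 0.5075, 0.5836]
ee_rot: [0.706, 3.039, 0.155]
ft_force: [-0.5, -0.1, -0.7]
gripper_width: 0.0853
```

```bash
python3 st.py
```

```text
5.275 [1.1109 0.3775 0.9293 2.0218 0.0057 1.5679] [0.168  0.5075 0.5836] [-0.5 -0.1 -0.7]
[[-0.898  0.439  0.04 ]
 [ 0.441  0.893  0.093]
 [ 0.005  0.101 -0.995]]
tilt 5.784958861694618
```

Call:
{"api": "carry_out", "payload": {"commands": [{"dx":0,"dy":1,"dz":-1,"twist":0,"grip":1},{"dx":0,"dy":1,"dz":-1,"twist":0,"grip":1},{"dx":0,"dy":1,"dz":-1,"twist":0,"grip":1}]}}

```text
time_s: 5.65
tcp_pos: [0.1851, 0.5347, 0.5965]
ee_rot: [0.703, 3.022, 0.25]
ft_force: [0.5, 0.7, -0.5]
gripper_width: 0.0855
```

```bash
python3 st.py
```

```text
5.65 [1.1027 0.4203 1.0335 2.021  0.0097 1.5605] [0.1851 0.5347 0.5965] [ 0.5  0.7 -0.5]
[[-0.898  0.436  0.065]
 [ 0.441  0.885  0.149]
 [ 0.008  0.162 -0.987]]
tilt 9.355282346763916
```

Call:
{"api": "carry_out", "payload": {"commands": [{"dx":0.2,"dy":0,"dz":-1,"twist":0,"grip":1},{"dx":0,"dy":0,"dz":-1,"twist":0,"grip":1},{"dx":0,"dy":0,"dz":-1,"twist":0,"grip":1},{"dx":0,"dy":0,"dz":-1,"twist":0,"grip":1},{"dx":0,"dy":0,"dz":-1,"twist":0,"grip":1}]}}

```text
time_s: 6.28
tcp_pos: [0.1669, 0.4987, 0.6391]
ee_rot: [0.698, 3.001, 0.347]
ft_force: [-0.1, -0.8, -0.0]
gripper_width: 0.0853
```

```bash
python3 st.py
```

```text
6.275 [1.1005 0.3141 0.9921 2.021  0.0133 1.5589] [0.1669 0.4987 0.6391] [-0.1 -0.8 -0. ]
[[-0.898  0.431  0.09 ]
 [ 0.44   0.874  0.207]
 [ 0.01   0.226 -0.974]]
tilt 13.073935332350532
```

Call:
{"api": "carry_out", "payload": {"commands": [{"dx":0.2,"dy":1,"dz":-1,"twist":0,"grip":1},{"dx":0.2,"dy":1,"dz":-1,"twist":0,"grip":1},{"dx":0,"dy":1,"dz":-1,"twist":0,"grip":1},{"dx":0,"dy":1,"dz":-1,"twist":0,"grip":1},{"dx":0,"dy":1,"dz":-1,"twist":0,"grip":1}]}}

```text
time_s: 6.9
tcp_pos: [0.1824, 0.5346, 0.6684]
ee_rot: [0.689, 2.961, 0.502]
ft_force: [0.7, 1.0, 0.6]
gripper_width: 0.0857
```

```bash
python3 st.py
```

```text
6.9 [1.1018 0.3685 1.1508 2.021  0.0187 1.562 ] [0.1824 0.5346 0.6684] [0.7 1.  0.6]
[[-0.898  0.419  0.131]
 [ 0.439  0.847  0.299]
 [ 0.015  0.326 -0.945]]
tilt 19.053345172434582
```

Call:
{"api": "carry_out", "payload": {"commands": [{"dx":0.2,"dy":1,"dz":-1,"twist":0,"grip":1},{"dx":0.2,"dy":1,"dz":-1,"twist":0,"grip":1},{"dx":0,"dy":1,"dz":-1,"twist":0,"grip":1},{"dx":0,"dy":1,"dz":-1,"twist":0,"grip":1},{"dx":0,"dy":1,"dz":-1,"twist":0,"grip":1}]}}

```text
time_s: 7.52
tcp_pos: [0.1902, 0.5526, 0.7045]
ee_rot: [0.677, 2.915, 0.656]
ft_force: [-0.2, 0.3, 0.6]
gripper_width: 0.0855
```

Call:
{"api": "carry_out", "payload": {"commands": [{"dx":0.2,"dy":0.6,"dz":-1,"twist":0,"grip":1},{"dx":0.2,"dy":0.6,"dz":-1,"twist":0,"grip":1},{"dx":0,"dy":0.6,"dz":-1,"twist":0,"grip":1},{"dx":0,"dy":0.6,"dz":-1,"twist":0,"grip":1},{"dx":0,"dy":0.6,"dz":-1,"twist":0,"grip":1}]}}

```text
time_s: 8.15
tcp_pos: [0.1801, 0.5353, 0.7456]
ee_rot: [0.668, 2.873, 0.774]
ft_force: [-0.5, -0.6, -0.0]
gripper_width: 0.0856
```

```bash
python3 st.py
```

```text
8.15 [1.0982 0.34   1.3103 2.021  0.0322 1.5633] [0.1801 0.5353 0.7456] [-0.5 -0.6 -0. ]
[[-0.9    0.388  0.197]
 [ 0.435  0.776  0.457]
 [ 0.024  0.497 -0.867]]
tilt 29.84857853274859
```

Call:
{"api": "carry_out", "payload": {"commands": [{"dx":-0.2,"dy":0.8,"dz":-1,"twist":0,"grip":1},{"dx":-0.2,"dy":0.8,"dz":-1,"twist":0,"grip":1},{"dx":-0.2,"dy":0.8,"dz":-1,"twist":0,"grip":1},{"dx":0,"dy":0.8,"dz":-1,"twist":0,"grip":1},{"dx":0,"dy":0.8,"dz":-1,"twist":0,"grip":1}]}}

```text
time_s: 8.78
tcp_pos: [0.1908, 0.5168, 0.7864]
ee_rot: [0.656, 2.82, 0.9]
ft_force: [0.8, -0.3, -0.7]
gripper_width: 0.0855
```

Call:
{"api": "carry_out", "payload": {"commands": [{"dx":-0.2,"dy":0.8,"dz":-1,"twist":0,"grip":1},{"dx":-0.2,"dy":0.8,"dz":-1,"twist":0,"grip":1},{"dx":0,"dy":0.8,"dz":-1,"twist":0,"grip":1},{"dx":0,"dy":0.8,"dz":-1,"twist":0,"grip":1},{"dx":0,"dy":0.8,"dz":-1,"twist":0,"grip":1}]}}

```text
time_s: 9.4
tcp_pos: [0.1903, 0.4818, 0.8248]
ee_rot: [0.645, 2.774, 1.005]
ft_force: [-0.5, -0.7, -0.3]
gripper_width: 0.0852
```

```bash
python3 st.py
```

```text
9.4 [0.9805 0.2347 1.3654 2.021  0.1149 1.4778] [0.1903 0.4818 0.8248] [-0.5 -0.7 -0.3]
[[-0.902  0.35   0.253]
 [ 0.431  0.689  0.583]
 [ 0.03   0.635 -0.772]]
tilt 39.4509999291754
```

Call:
{"api": "carry_out", "payload": {"commands": [{"dx":0,"dy":0.8,"dz":-1,"twist":0,"grip":1},{"dx":0,"dy":0.8,"dz":-1,"twist":0,"grip":1},{"dx":0,"dy":0.8,"dz":-1,"twist":0,"grip":1},{"dx":0,"dy":0.8,"dz":-1,"twist":0,"grip":1}]}}

```text
time_s: 9.9
tcp_pos: [0.1828, 0.4547, 0.8537]
ee_rot: [0.635, 2.734, 1.086]
ft_force: [0.0, 0.5, -0.4]
gripper_width: 0.0855
```

```bash
python3 st.py
python3 - <<'E'
from h import *
for n in ["scene","side","wrist"]:
    cv2.imwrite(f"pics/{n}1.png", cv2.cvtColor(vision.get_image(n),cv2.COLOR_RGB2BGR))
E
```

```text
9.9 [0.9363 0.1783 1.3654 2.021  0.1531 1.4521] [0.1828 0.4547 0.8537] [ 0.   0.5 -0.4]
[[-0.903  0.334  0.271]
 [ 0.429  0.652  0.625]
 [ 0.033  0.681 -0.732]]
tilt 42.952647180152496
```

View pics/wrist1.png

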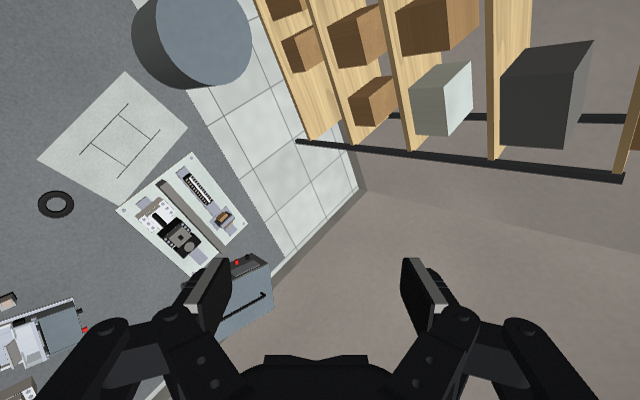

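View pics/side1.png

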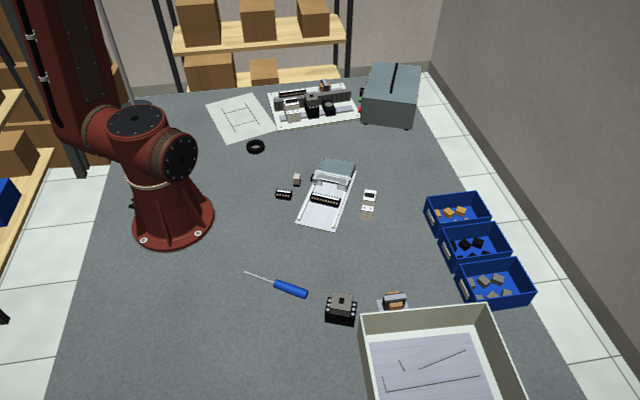

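```bash
cat >> h.py <<'E'
hd=np.radians(63.7); M=np.array([.500,.040,0]); U=np.array([np.cos(hd),np.sin(hd),0]); V=np.array([-np.sin(hd),np.cos(hd),0]); Z=np.array([0,0,1.])
def S2W(x,y,z): return M+U*x*1e-3+V*y*1e-3+Z*z*1e-3
def W2S(p): d=np.asarray(p)-M; return np.array([d@U,d@V,d[2]])*1e3
def tcp4B(Bx,By,Bz,g,R,ret):  # TCP (station mm) for B inner tip corner
    yt=R[:,1];zt=R[:,2]
    return S2W(Bx,By,Bz)+ (g/2*yt+ret*zt)*1e-3
E
python3 - <<'E'
from h import *
s=sensors.get_state(); R=cv2.Rodrigues(s["ee_rot"])[0]; p=s["tcp_pos"]
c=cam("wrist"); o=-c[0].T@c[1]; print("cam in tool",R.T@(o-p)); print("cam z in tool",R.T@c[0].T[:,2])
print("axes in station", np.array([[a@U,a@V,a[2]] for a in R.T]).round(3))
print(np.degrees(np.arctan2(*(R[1::-1,0])))-90)
tgt=S2W(-75,0,150); print(tgt, (R.T@(tgt-p)/.02).round(2))
E
```

```text
cam in tool [ 0.08391652 -0.00077631 -0.14236955]
cam z in tool [-3.27127691e-01  1.09983738e-04  9.44980138e-01]
axes in station [[-0.015  0.999  0.032]
 [ 0.732 -0.011  0.681]
 [ 0.681  0.034 -0.732]]
64.54809847273975
[ 0.46676966 -0.02723648  0.15      ] [-24.3  -34.91  14.54]
```

Call:
{"api": "carry_out", "payload": {"commands": [{"dx":-0.7,"dy":-1,"dz":0.42,"twist":0,"grip":0.08},{"dx":-0.7,"dy":-1,"dz":0.42,"twist":0,"grip":0.08},{"dx":-0.7,"dy":-1,"dz":0.42,"twist":0,"grip":0.08},{"dx":-0.7,"dy":-1,"dz":0.42,"twist":0,"grip":0.08},{"dx":-0.7,"dy":-1,"dz":0.42,"twist":0,"grip":0.08}]}}

```text
time_s: 10.68
tcp_pos: [0.2218, 0.3916, 0.7623]
ee_rot: [0.636, 2.736, 1.084]
ft_force: [-0.3, -0.4, -1.2]
gripper_width: 0.0462
```

Call:
{"api": "carry_out", "payload": {"commands": [{"dx":-0.7,"dy":-1,"dz":0.42,"twist":0,"grip":0.08},{"dx":-0.7,"dy":-1,"dz":0.42,"twist":0,"grip":0.08},{"dx":-0.7,"dy":-1,"dz":0.42,"twist":0,"grip":0.08},{"dx":-0.7,"dy":-1,"dz":0.42,"twist":0,"grip":0.08},{"dx":-0.7,"dy":-1,"dz":0.42,"twist":0,"grip":0.08}]}}

```text
time_s: 11.3
tcp_pos: [0.263, 0.3224, 0.6613]
ee_rot: [0.636, 2.736, 1.084]
ft_force: [-0.0, -0.6, -0.1]
gripper_width: 0.0465
```

```bash
python3 st.py
```

```text
11.3 [ 0.2505 -0.3536  0.1122  1.5203  0.5679  0.8613] [0.263  0.3224 0.6613] [-0.  -0.6 -0.1]
[[-0.903  0.335  0.27 ]
 [ 0.429  0.653  0.624]
 [ 0.033  0.679 -0.733]]
tilt 42.84868329096258
```

Call:
{"api": "carry_out", "payload": {"commands": [{"dx":-0.7,"dy":-1,"dz":0.42,"twist":0,"grip":0.08},{"dx":-0.7,"dy":-1,"dz":0.42,"twist":0,"grip":0.08},{"dx":-0.7,"dy":-1,"dz":0.42,"twist":0,"grip":0.08},{"dx":-0.7,"dy":-1,"dz":0.42,"twist":0,"grip":0.08},{"dx":-0.7,"dy":-1,"dz":0.42,"twist":0,"grip":0.08}]}}

```text
time_s: 11.92
tcp_pos: [0.3041, 0.2533, 0.5603]
ee_rot: [0.637, 2.736, 1.085]
ft_force: [0.5, 1.0, 0.3]
gripper_width: 0.0461
```

```bash
python3 st.py
```

```text
11.925 [-0.1027 -0.373  -0.1593  1.5126  0.706   0.4552] [0.3041 0.2533 0.5603] [0.5 1.  0.3]
[[-0.903  0.336  0.27 ]
 [ 0.429  0.653  0.624]
 [ 0.034  0.679 -0.733]]
tilt 42.86025844785465
```

Joints are well clear of their limits, so I'll carry on.

Call:
{"api": "carry_out", "payload": {"commands": [{"dx":-0.7,"dy":-1,"dz":0.42,"twist":0,"grip":0.08},{"dx":-0.7,"dy":-1,"dz":0.42,"twist":0,"grip":0.08},{"dx":-0.7,"dy":-1,"dz":0.42,"twist":0,"grip":0.08},{"dx":-0.7,"dy":-1,"dz":0.42,"twist":0,"grip":0.08},{"dx":-0.7,"dy":-1,"dz":0.42,"twist":0,"grip":0.08}]}}

```text
time_s: 12.55
tcp_pos: [0.345, 0.1842, 0.4593]
ee_rot: [0.636, 2.736, 1.085]
ft_force: [0.5, 0.4, 0.4]
gripper_width: 0.0459
```

Call:
{"api": "carry_out", "payload": {"commands": [{"dx":-0.7,"dy":-1,"dz":0.42,"twist":0,"grip":0.08},{"dx":-0.7,"dy":-1,"dz":0.42,"twist":0,"grip":0.08},{"dx":-0.7,"dy":-1,"dz":0.42,"twist":0,"grip":0.08},{"dx":-0.7,"dy":-1,"dz":0.42,"twist":0,"grip":0.08},{"dx":-0.7,"dy":-1,"dz":0.42,"twist":0,"grip":0.08}]}}

```text
time_s: 13.18
tcp_pos: [0.3859, 0.1152, 0.3582]
ee_rot: [0.636, 2.736, 1.085]
ft_force: [1.0, -0.4, -0.2]
gripper_width: 0.046
```

```bash
python3 st.py
python3 - <<'E'
from h import *
for n in ["scene","side","wrist"]:
    cv2.imwrite(f"pics/{n}2.png", cv2.cvtColor(vision.get_image(n),cv2.COLOR_RGB2BGR))
s=sensors.get_state(); R=cv2.Rodrigues(s["ee_rot"])[0]; p=s["tcp_pos"]
print(W2S(p))
E
```

```text
13.175 [-0.5207 -0.1278 -0.5122  1.2908  0.7424 -0.1043] [0.3859 0.1152 0.3582] [ 1.  -0.4 -0.2]
[[-0.903  0.336  0.27 ]
 [ 0.429  0.652  0.625]
 [ 0.034  0.68  -0.733]]
tilt 42.87779710955942
[ 17.12366833 136.03434394 358.69735886]
```

View pics/wrist2.png

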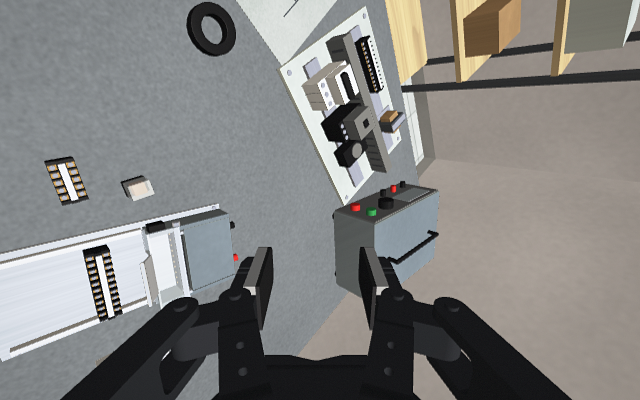

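View pics/scene2.png

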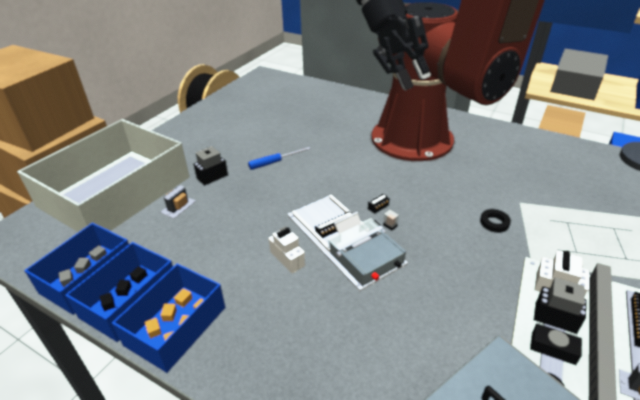

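View pics/side2.png

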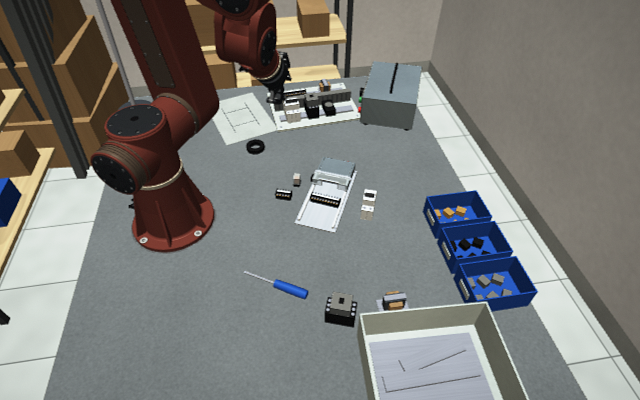

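The wrist view now shows the station much more sharply: strip at about (102,283), guard at (160,258), housing at (210,250). I'll measure from it.

Run:
```python
import cv2
a=cv2.imread("pics/wrist2.png")[190:370,0:260]; cv2.imwrite("pics/wz2.png",cv2.resize(a,None,fx=3,fy=3,interpolation=cv2.INTER_CUBIC))
```

```text
(no output)
```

View pics/wz2.png

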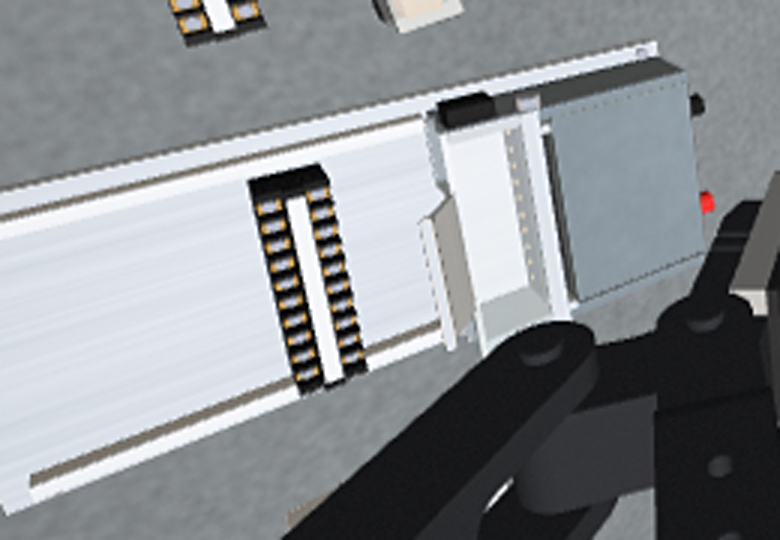

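Run:
```python
from h import *
c=cam("wrist")
def P(u,v,z): return W2S(ray(c,((u-1)/3,190+(v-1)/3),z)).round(1)
for n,u,v,z in [("plate bay rob (120,65)",657,45,.008),("plate tray far(-165,-65)",5,512,.008),
 ("strip rear rob",253,199,.031),("strip front rob",328,184,.031),("rear far",303,393,.031),("front far",366,371,.031),
 ("wm c1",298,197,.034),("wm c2",330,384,.034),("lip rob (-16,32)",426,219,.069),("lip far (-16,-32)",452,346,.069),
 ("housing far top corner(120,?)",704,253,.044),("housing rob top corner",686,72,.044),("plate edge rob",0,187,.008)]:
    print(n,P(u,v,z))
```

```text
plate bay rob (120,65) [119.6  61.3   8. ]
plate tray far(-165,-65) [-165.   -64.1    8. ]
strip rear rob [-67.8  44.6  31. ]
strip front rob [-42.3  42.2  31. ]
rear far [-68.5 -49.6  31. ]
front far [-44.8 -51.   31. ]
wm c1 [-53.6  41.3  34. ]
wm c2 [-58.8 -48.6  34. ]
lip rob (-16,32) [-15.9  30.4  69. ]
lip far (-16,-32) [-16.  -32.2  69. ]
housing far top corner(120,?) [117.2 -53.1  44. ]
housing rob top corner [117.9  55.   44. ]
plate edge rob [-136.5   66.3    8. ]
```

Run:
```python
from h import *
c=cam("wrist"); s=sensors.get_state(); R=cv2.Rodrigues(s["ee_rot"])[0]; p=s["tcp_pos"]
im=cv2.imread("pics/wrist2.png")
for y in (-23,23):
  for x in (-11,11):
    for z,col in ((-2.3,(0,0,255)),(-25,(0,255,0))):
      q=proj(c,p+R@np.array([x,y,z])/1e3); print(x,y,z,q.round(1)); cv2.circle(im,tuple(int(round(k*1)) for k in q),1,col,-1)
for t in (8,12,14.5):
  q=proj(c,p+R@np.array([11,-23-t,-2.3])/1e3);print(t,q.round(1)); cv2.circle(im,tuple(int(round(k)) for k in q),1,(255,0,255),-1)
a=im[210:400,170:470]; cv2.imwrite("pics/tips.png",cv2.resize(a,None,fx=2.6,fy=2.6,interpolation=cv2.INTER_CUBIC))
# plan
g,ret=46,2.3
for B in [(-86,-2,60),(-86,-2,22),(-72,-2,22),(-29,-2,22),(8,-2,22)]:
    T=tcp4B(*B,g,R,ret); A=np.array(B)+g*np.array([R[:,1]@U,R[:,1]@V,R[2,1]]); print(B,T.round(4),"A in",A.round(0),"tool delta",(R.T@(T-p)/.02).round(2))
```

```text
-11 -23 -2.3 [275.  278.4]
-11 -23 -25 [268.8 306.1]
11 -23 -2.3 [273.1 242.4]
11 -23 -25 [266.3 265.8]
-11 23 -2.3 [358.9 278.4]
-11 23 -25 [365.5 306.1]
11 23 -2.3 [360.9 242.4]
11 23 -25 [368.2 265.8]
8 [257.8 242.4]
12 [250.2 242.4]
14.5 [245.4 242.4]
(-86, -2, 60) [ 0.4721 -0.0216  0.074 ] A in [-52.  -3.  91.] tool delta [ -7.36 -12.69   7.3 ]
(-86, -2, 22) [ 0.4721 -0.0216  0.036 ] A in [-52.  -3.  53.] tool delta [ -7.43 -13.98   8.69]
(-72, -2, 22) [ 0.4783 -0.009   0.036 ] A in [-38.  -3.  53.] tool delta [ -7.44 -13.47   9.17]
(-29, -2, 22) [0.4973 0.0295 0.036 ] A in [ 5. -3. 53.] tool delta [ -7.47 -11.89  10.63]
(8, -2, 22) [0.5137 0.0627 0.036 ] A in [42. -3. 53.] tool delta [ -7.49 -10.53  11.89]
```

View pics/tips.png

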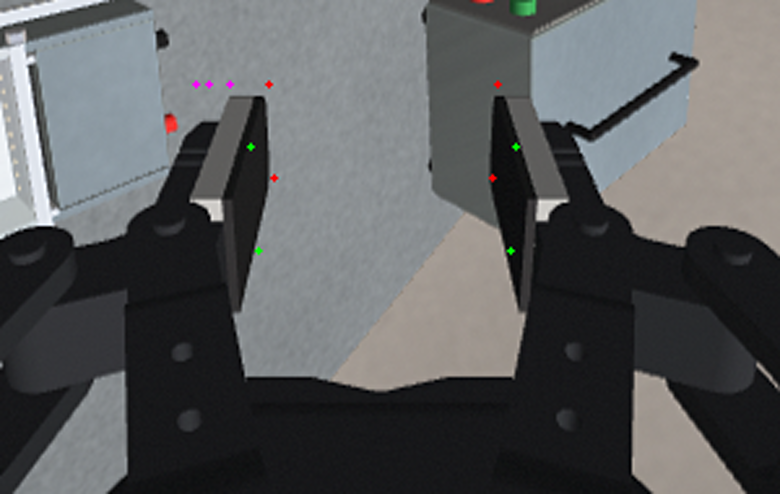

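Call:
{"api": "carry_out", "payload": {"commands": [{"dx":-0.57,"dy":-0.97,"dz":0.57,"twist":0,"grip":0.18},{"dx":-0.57,"dy":-0.97,"dz":0.57,"twist":0,"grip":0.18},{"dx":-0.57,"dy":-0.97,"dz":0.57,"twist":0,"grip":0.18},{"dx":-0.57,"dy":-0.97,"dz":0.57,"twist":0,"grip":0.18},{"dx":-0.57,"dy":-0.97,"dz":0.57,"twist":0,"grip":0.18}]}}

```text
time_s: 13.95
tcp_pos: [0.4206, 0.0636, 0.2501]
ee_rot: [0.634, 2.735, 1.084]
ft_force: [-0.5, -1.0, 0.0]
gripper_width: 0.0503
```

Call:
{"api": "carry_out", "payload": {"commands": [{"dx":-0.57,"dy":-0.97,"dz":0.57,"twist":0,"grip":0.18},{"dx":-0.57,"dy":-0.97,"dz":0.57,"twist":0,"grip":0.18},{"dx":-0.57,"dy":-0.97,"dz":0.57,"twist":0,"grip":0.18},{"dx":-0.57,"dy":-0.97,"dz":0.57,"twist":0,"grip":0.18},{"dx":-0.57,"dy":-0.97,"dz":0.57,"twist":0,"grip":0.18}]}}

```text
time_s: 14.58
tcp_pos: [0.4553, 0.0112, 0.1405]
ee_rot: [0.634, 2.735, 1.084]
ft_force: [-0.0, -1.5, 1.2]
gripper_width: 0.0505
```

Call:
{"api": "carry_out", "payload": {"commands": [{"dx":-0.57,"dy":-0.97,"dz":0.57,"twist":0,"grip":0.18},{"dx":-0.57,"dy":-0.97,"dz":0.57,"twist":0,"grip":0.18},{"dx":-0.57,"dy":-0.97,"dz":0.57,"twist":0,"grip":0.18},{"dx":0,"dy":0,"dz":0,"twist":0,"grip":0.18}]}}

```text
time_s: 15.08
tcp_pos: [0.4756, -0.0199, 0.0744]
ee_rot: [0.636, 2.736, 1.086]
ft_force: [-0.3, 1.5, -0.1]
gripper_width: 0.0503
```

```bash
cat > look.py <<'E'
import sys
from h import *
tag=sys.argv[1]
s=sensors.get_state(); R=cv2.Rodrigues(s["ee_rot"])[0]; p=s["tcp_pos"]
for n in sys.argv[2:]:
    cv2.imwrite(f"pics/{n}{tag}.png", cv2.cvtColor(vision.get_image(n),cv2.COLOR_RGB2BGR))
g=s["gripper_width"]*1e3
B=W2S(p+R@np.array([0,-g/2,-5.5])/1e3); A=W2S(p+R@np.array([0,g/2,-5.5])/1e3); Ao=W2S(p+R@np.array([0,g/2+8,-5.5])/1e3)
print("t",s["time_s"],"q",s["qpos"].round(2),"g",g.round(1),"B",B.round(1),"A",A.round(1),"Ao",Ao.round(1))
f=s["ft_force"]; print("F u,v,z",(f@U).round(2),(f@V).round(2),f[2].round(2))
print("tool axes st",np.array([[a@U,a@V,a[2]] for a in R.T]).round(3).tolist())
E
python3 look.py 3 scene wrist
```

```text
Traceback (most recent call last):
  File "look.py", line 9, in <module>
    print("t",s["time_s"],"q",s["qpos"].round(2),"g",g.round(1),"B",B.round(1),"A",A.round(1),"Ao",Ao.round(1))
                                                     ^^^^^^^
AttributeError: 'float' object has no attribute 'round'
```

View pics/wrist3.png

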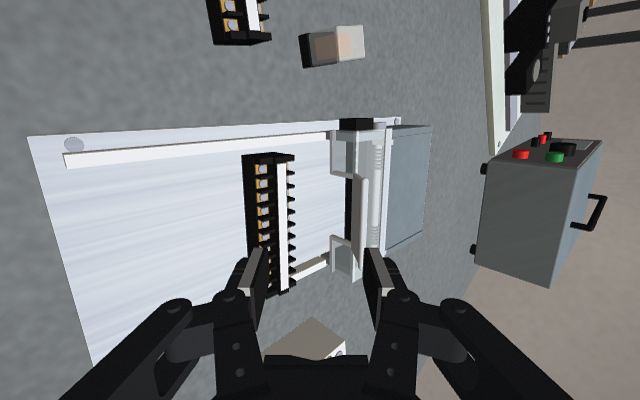

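View pics/scene3.png

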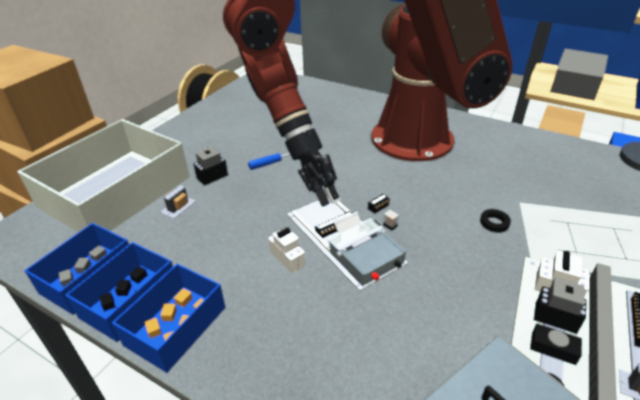

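```bash
sed -i 's/g=s\["gripper_width"\]\*1e3/g=np.float64(s["gripper_width"]*1e3)/' look.py; python3 look.py 3
python3 - <<'E'
import cv2
a=cv2.imread("pics/wrist3.png")[110:370,230:450]; cv2.imwrite("pics/wz3.png",cv2.resize(a,None,fx=3,fy=3,interpolation=cv2.INTER_CUBIC)[:,:])
a=cv2.imread("pics/wrist3.png")[110:310,230:450]; cv2.imwrite("pics/wz3.png",cv2.resize(a,None,fx=3,fy=3,interpolation=cv2.INTER_CUBIC))
E
```

```text
t 15.175 q [-0.68  0.5  -0.61  0.71  0.71 -0.32] g 50.2 B [-86.5  -4.2  62.4] A [-49.6  -4.8  96.5] Ao [-43.8  -4.9 102. ]
F u,v,z -0.62 -0.47 0.18
tool axes st [[-0.015, 0.999, 0.033], [0.733, -0.011, 0.68], [0.68, 0.035, -0.733]]
```

View pics/wz3.png

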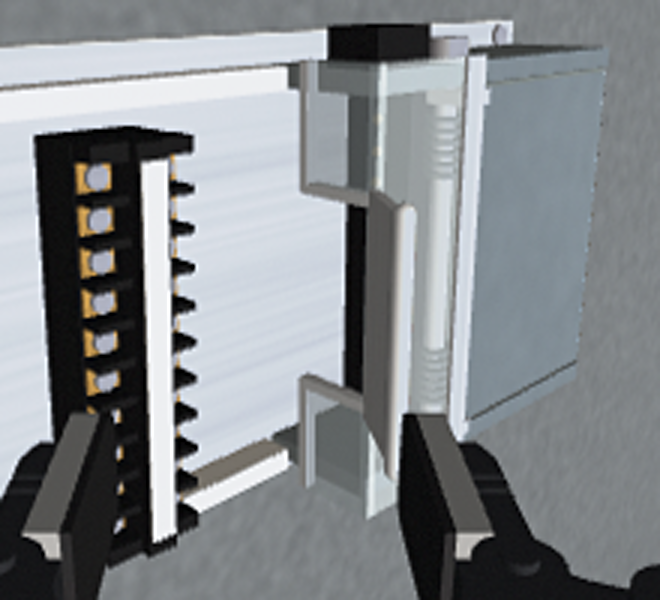

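Run:
```python
from h import *
c=cam("wrist")
def P(u,v,z): return W2S(ray(c,(230+(u-1)/3,110+(v-1)/3),z)).round(1)
for n,u,v,z in [("strip rear bot rob",36,137,.008),("rear bot mid",54,420,.008),("front tip rob",194,142,.031),("front tip far",198,517,.031),
("foot rob(0,26)",302,189,.024),("foot far(0,-26)",302,374,.024),("foot rob out(0,59)",303,62,.024),("lip rob(-16,32)",414,207,.069),("lip far?",390,475,.069),("fence far inner top (0,-51)",285,440,.018),("fence rob",289,68,.018)]:
    print(n,P(u,v,z))
```

```text
strip rear bot rob [-67.2  45.    8. ]
rear bot mid [-68.8 -21.9   8. ]
front tip rob [-42.2  43.5  31. ]
front tip far [-44.7 -48.3  31. ]
foot rob(0,26) [-1.6 25.8 24. ]
foot far(0,-26) [ -1.4 -26.   24. ]
foot rob out(0,59) [-1.4 57.6 24. ]
lip rob(-16,32) [-13.8  30.6  69. ]
lip far? [-18.6 -31.3  69. ]
fence far inner top (0,-51) [ -2.1 -48.2  18. ]
fence rob [-0.3 55.8 18. ]
```

Call:
{"api": "carry_out", "payload": {"commands": [{"dx":0.02,"dy":-0.45,"dz":0.48,"twist":0,"grip":0.18},{"dx":0.02,"dy":-0.45,"dz":0.48,"twist":0,"grip":0.18},{"dx":0,"dy":-0.45,"dz":0.48,"twist":0,"grip":0.18},{"dx":0,"dy":0,"dz":0,"twist":0,"grip":0.18}]}}

```text
time_s: 15.68
tcp_pos: [0.4726, -0.0188, 0.0342]
ee_rot: [0.637, 2.736, 1.087]
ft_force: [0.4, -0.3, 0.5]
gripper_width: 0.0503
```

```bash
python3 look.py 4 wrist
```

```text
t 15.675 q [-0.69  0.57 -0.64  0.61  0.71 -0.32] g 50.3 B [-87.   -1.4  21.1] A [-50.2  -2.   55.3] Ao [-44.3  -2.1  60.7]
F u,v,z -0.08 -0.49 0.51
tool axes st [[-0.015, 0.999, 0.035], [0.733, -0.012, 0.68], [0.68, 0.036, -0.732]]
```

View pics/wrist4.png

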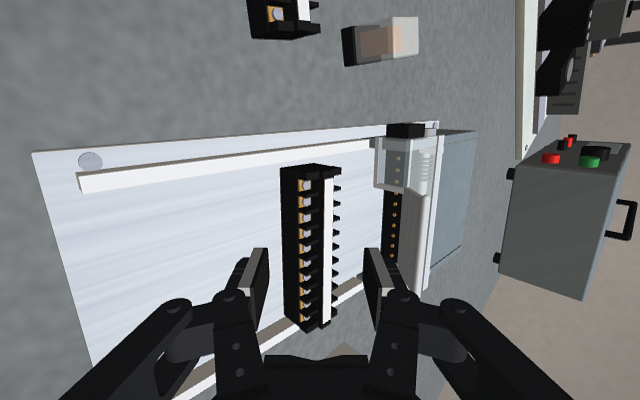

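Call:
{"api": "carry_out", "payload": {"commands": [{"dx":0,"dy":0.29,"dz":0.27,"twist":0,"grip":0.18},{"dx":0,"dy":0.29,"dz":0.27,"twist":0,"grip":0.18},{"dx":0,"dy":0.22,"dz":0.2,"twist":0,"grip":0.18},{"dx":0,"dy":0.22,"dz":0.2,"twist":0,"grip":0.18},{"dx":0,"dy":0.15,"dz":0.14,"twist":0,"grip":0.18}]}}

```text
time_s: 16.35
tcp_pos: [0.4873, 0.0093, 0.0353]
ee_rot: [0.635, 2.735, 1.083]
ft_force: [-0.6, -3.7, 0.7]
gripper_width: 0.0504
```

```bash
python3 look.py 5 wrist scene
```

```text
t 16.35 q [-0.61  0.56 -0.66  0.54  0.73 -0.23] g 50.4 B [-55.4  -2.1  22.2] A [-18.4  -2.7  56.4] Ao [-12.5  -2.8  61.8]
F u,v,z -3.55 -1.14 0.71
tool axes st [[-0.015, 0.999, 0.032], [0.734, -0.01, 0.679], [0.679, 0.034, -0.733]]
```

View pics/wrist5.png

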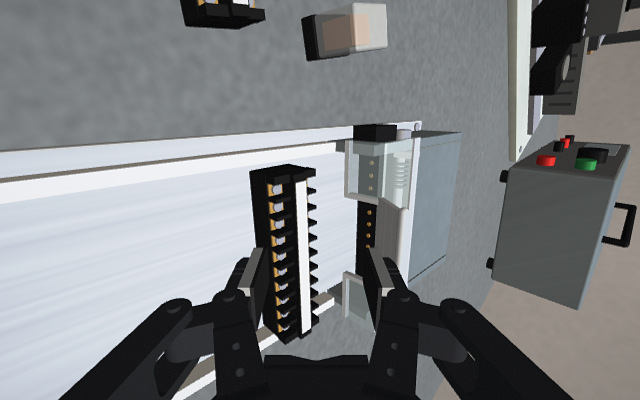

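Call:
{"api": "carry_out", "payload": {"commands": [{"dx":0,"dy":0.18,"dz":0.17,"twist":0,"grip":0.18},{"dx":0,"dy":0.18,"dz":0.17,"twist":0,"grip":0.18},{"dx":0,"dy":0.18,"dz":0.17,"twist":0,"grip":0.18},{"dx":0,"dy":0.1,"dz":0.09,"twist":0,"grip":0.18}]}}

```text
time_s: 16.95
tcp_pos: [0.4948, 0.0251, 0.0352]
ee_rot: [0.636, 2.735, 1.084]
ft_force: [-4.0, -8.4, 3.2]
gripper_width: 0.0507
```

```bash
python3 look.py 6 wrist scene
python3 - <<'E'
import cv2
a=cv2.imread("pics/scene6.png")[180:300,255:415]; cv2.imwrite("pics/scz6.png",cv2.resize(a,None,fx=5,fy=5,interpolation=cv2.INTER_CUBIC))
E
```

```text
t 16.95 q [-0.58  0.55 -0.67  0.5   0.74 -0.18] g 50.7 B [-38.   -1.9  22. ] A [-0.8 -2.4 56.4] Ao [ 5.1 -2.5 61.9]
F u,v,z -9.26 -0.17 3.17
tool axes st [[-0.015, 0.999, 0.032], [0.734, -0.011, 0.679], [0.679, 0.034, -0.733]]
```

View pics/wrist6.png

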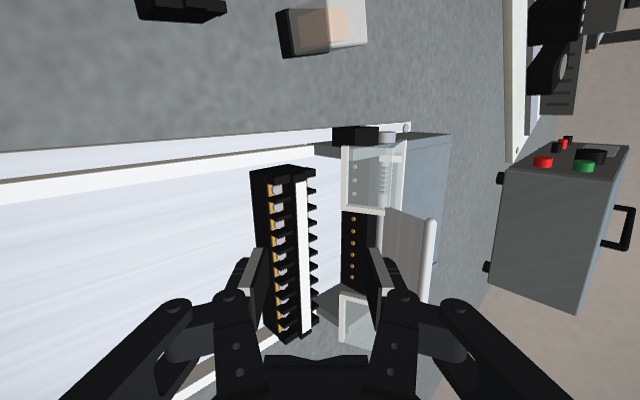

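View pics/scz6.png

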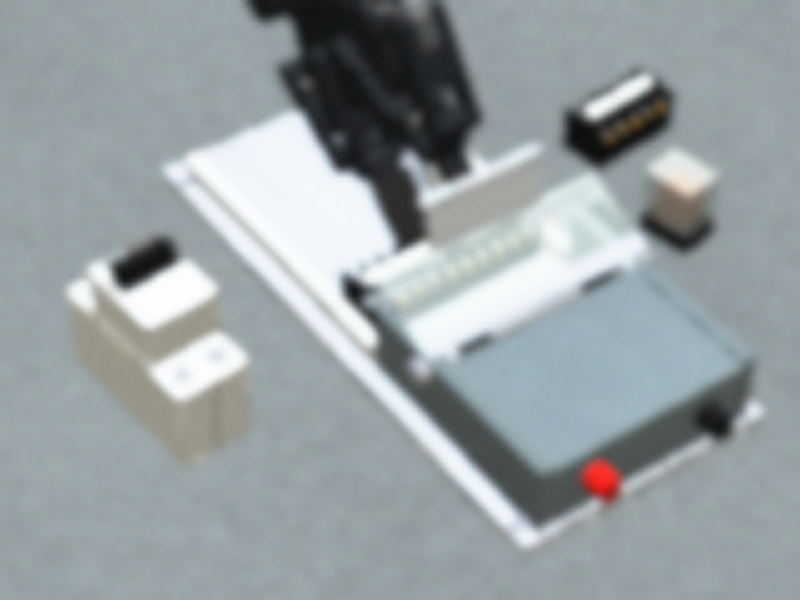

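```bash
python3 - <<'E'
import cv2
a=cv2.imread("pics/wrist6.png")[120:350,230:450]; cv2.imwrite("pics/wz6.png",cv2.resize(a,None,fx=2.6,fy=2.6,interpolation=cv2.INTER_CUBIC))
E
cat >> h.py <<'E'
def rayY(c,uv,y):
    R,t,f,cx,cy=c; o=-R.T@t; d=R.T@np.array([(uv[0]-cx)/f,(uv[1]-cy)/f,1.]); k=(y*1e-3-(o-M)@V)/(d@V); return W2S(o+k*d).round(1)
E
python3 look.py 6
```

```text
t 17.05 q [-0.58  0.55 -0.67  0.5   0.74 -0.18] g 50.5 B [-37.8  -1.8  22.1] A [-0.7 -2.4 56.4] Ao [ 5.1 -2.5 61.9]
F u,v,z -4.74 0.22 0.56
tool axes st [[-0.015, 0.999, 0.032], [0.734, -0.011, 0.679], [0.679, 0.034, -0.733]]
```

View pics/wz6.png

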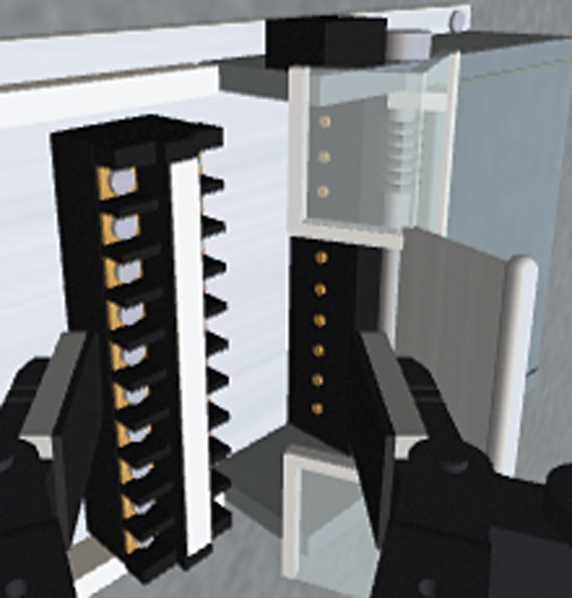

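Run:
```python
from h import *
c=cam("wrist")
P=lambda u,v:(230+(u-.8)/2.6,120+(v-.8)/2.6)
print("foot rob",rayY(c,P(291,236),26),rayY(c,P(289,70),59),"foot far",rayY(c,P(287,450),-26))
print("strip front",[W2S(ray(c,P(*q),.031)).round(1) for q in [(222,135),(228,520)]],"rear bot",[W2S(ray(c,P(*q),.008)).round(1) for q in [(52,133),(72,330)]])
```

```text
foot rob [-6.7 26.  44.7] [-10.3  59.   46.8] foot far [ -3.5 -26.   41.6]
strip front [array([-12.3,  45.1,  31. ]), array([-11.8, -46.2,  31. ])] rear bot [array([-36.8,  45.8,   8. ]), array([-35.6,   2.5,   8. ])]
```

The guard is up: its foot is about 42–45 mm above the bench, against a strip top of 34 mm. The strip is square, with its front edge at x ≈ -12. Pushing on.

Call:
{"api": "carry_out", "payload": {"commands": [{"dx":0,"dy":0.22,"dz":0.2,"twist":0,"grip":0.18},{"dx":0,"dy":0.22,"dz":0.2,"twist":0,"grip":0.18},{"dx":0,"dy":0.22,"dz":0.2,"twist":0,"grip":0.18}]}}

```text
time_s: 17.42
tcp_pos: [0.503, 0.0407, 0.0362]
ee_rot: [0.636, 2.733, 1.084]
ft_force: [-1.7, -3.8, 0.2]
gripper_width: 0.0505
```

```bash
python3 look.py 7 wrist
```

```text
t 17.425 q [-0.54  0.54 -0.68  0.46  0.74 -0.12] g 50.5 B [-20.3  -2.2  23.1] A [16.7 -2.8 57.4] Ao [22.6 -2.9 62.9]
F u,v,z -4.13 -0.11 0.19
tool axes st [[-0.014, 0.999, 0.031], [0.733, -0.011, 0.68], [0.68, 0.032, -0.733]]
```

View pics/wrist7.png

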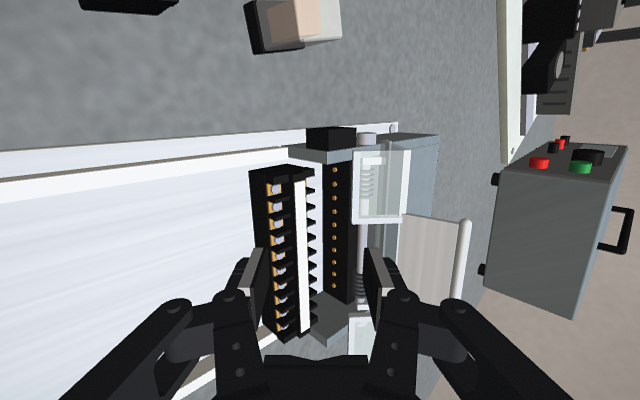

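Call:
{"api": "carry_out", "payload": {"commands": [{"dx":0,"dy":0.22,"dz":0.21,"twist":0,"grip":0.18},{"dx":0,"dy":0.22,"dz":0.21,"twist":0,"grip":0.18},{"dx":0,"dy":0.18,"dz":0.17,"twist":0,"grip":0.18},{"dx":0,"dy":0.11,"dz":0.11,"twist":0,"grip":0.18}]}}

```text
time_s: 17.98
tcp_pos: [0.511, 0.0598, 0.0349]
ee_rot: [0.636, 2.735, 1.084]
ft_force: [-2.3, -5.8, 2.3]
gripper_width: 0.0508
```

```bash
python3 look.py 8 wrist
```

```text
t 17.975 q [-0.49  0.54 -0.68  0.42  0.75 -0.06] g 50.8 B [ 0.2 -1.  21.7] A [37.5 -1.5 56.2] Ao [43.3 -1.6 61.6]
F u,v,z -6.24 -0.48 2.28
tool axes st [[-0.015, 0.999, 0.032], [0.734, -0.011, 0.679], [0.679, 0.034, -0.733]]
```

View pics/wrist8.png

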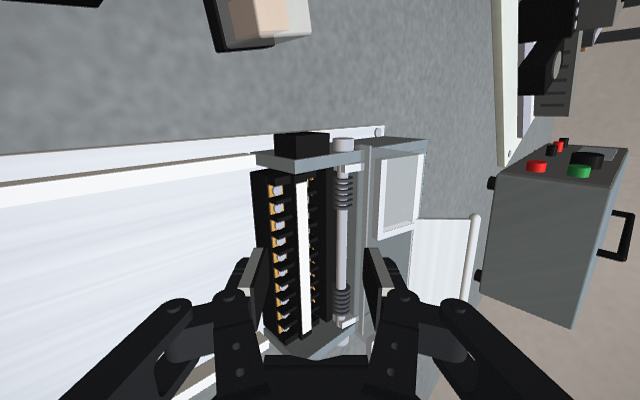

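Call:
{"api": "carry_out", "payload": {"commands": [{"dx":0,"dy":0.07,"dz":0.06,"twist":0,"grip":0.18},{"dx":0,"dy":0.07,"dz":0.06,"twist":0,"grip":0.18},{"dx":0,"dy":0.07,"dz":0.06,"twist":0,"grip":0.18}]}}

```text
time_s: 18.4
tcp_pos: [0.5129, 0.0639, 0.0343]
ee_rot: [0.637, 2.737, 1.081]
ft_force: [-3.4, -9.7, -4.5]
gripper_width: 0.0507
```

```bash
python3 look.py 9
```

```text
t 18.4 q [-0.48  0.54 -0.69  0.41  0.74 -0.04] g 50.7 B [ 4.8 -0.9 21.2] A [42.1 -1.5 55.5] Ao [47.9 -1.6 61. ]
F u,v,z -10.23 -1.23 -4.46
tool axes st [[-0.015, 0.999, 0.033], [0.735, -0.012, 0.677], [0.677, 0.034, -0.735]]
```

```bash
python3 look.py 9 wrist scene
python3 - <<'E'
import cv2
a=cv2.imread("pics/scene9.png")[180:300,255:415]; cv2.imwrite("pics/scz9.png",cv2.resize(a,None,fx=5,fy=5,interpolation=cv2.INTER_CUBIC))
a=cv2.imread("pics/wrist9.png")[120:350,230:450]; cv2.imwrite("pics/wz9.png",cv2.resize(a,None,fx=2.6,fy=2.6,interpolation=cv2.INTER_CUBIC))
E
```

```text
t 18.4 q [-0.48  0.54 -0.69  0.41  0.74 -0.04] g 50.7 B [ 4.8 -0.9 21.2] A [42.1 -1.5 55.5] Ao [47.9 -1.6 61. ]
F u,v,z -10.23 -1.23 -4.46
tool axes st [[-0.015, 0.999, 0.033], [0.735, -0.012, 0.677], [0.677, 0.034, -0.735]]
```

View pics/wz9.png

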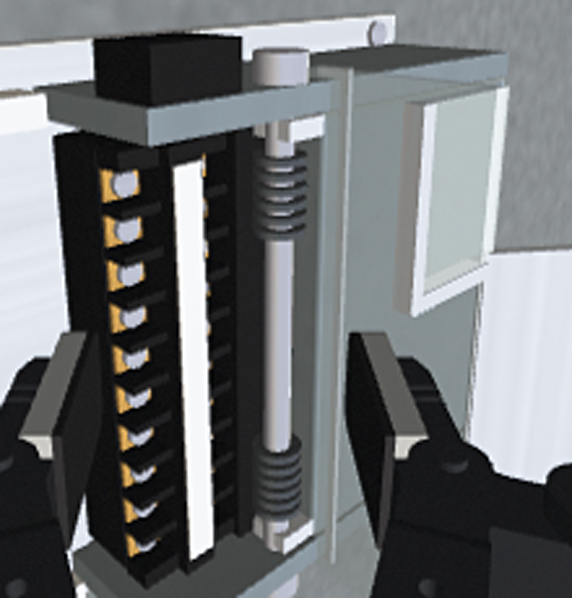

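View pics/scz9.png

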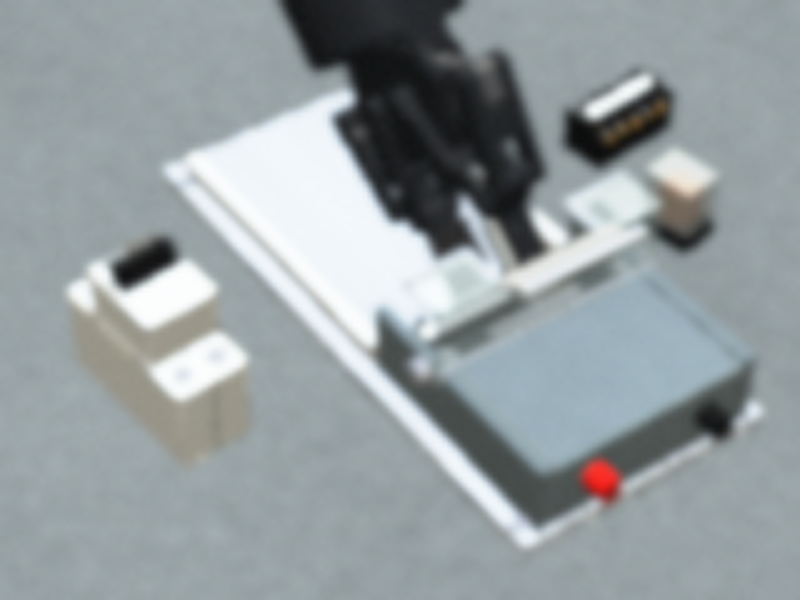

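Run:
```python
from h import *
c=cam("wrist")
P=lambda u,v:(230+(u-.8)/2.6,120+(v-.8)/2.6)
print("rear bot",[W2S(ray(c,P(*q),.008)).round(1) for q in [(55,137),(74,330)]])
print("rear top",[W2S(ray(c,P(*q),.031)).round(1) for q in [(101,168),(122,555)]])
print("wm",[W2S(ray(c,P(*q),.034)).round(1) for q in [(188,165),(203,555)]])
print("cheek front top robot (3,51..,44)",W2S(ray(c,P(47,88),.044)),W2S(ray(c,P(150,143),.044)),"(3,-51)",W2S(ray(c,P(75,580),.044)))
# reference from img3 (wm offset)
```

```text
rear bot [array([ 5.9, 46. ,  8. ]), array([6.9, 3.8, 8. ])]
rear top [array([ 1.1, 44.8, 31. ]), array([  0.6, -36.2,  31. ])]
wm [array([18.2, 42.8, 34. ]), array([ 19.6, -45.8,  34. ])]
cheek front top robot (3,51..,44) [-15.56389969  61.8152779   44.        ] [ 2.09123611 51.08314884 44.        ] (3,-51) [-17.62321354 -21.98643094  44.        ]
```

Call:
{"api": "carry_out", "payload": {"commands": [{"dx":0,"dy":0.05,"dz":0.05,"twist":0,"grip":0.18},{"dx":0,"dy":0.05,"dz":0.05,"twist":0,"grip":0.18}]}}

```text
time_s: 18.75
tcp_pos: [0.5137, 0.0656, 0.0336]
ee_rot: [0.639, 2.739, 1.078]
ft_force: [-11.0, -21.0, 1.7]
gripper_width: 0.05
```

```bash
python3 look.py 10
```

```text
t 18.75 q [-0.47  0.54 -0.69  0.4   0.74 -0.04] g 50.0 B [ 6.9 -0.8 20.8] A [43.8 -1.4 54.5] Ao [49.7 -1.5 59.9]
F u,v,z -23.65 0.56 1.7
tool axes st [[-0.014, 0.999, 0.033], [0.737, -0.012, 0.676], [0.676, 0.034, -0.736]]
```

Call:
{"api": "carry_out", "payload": {"commands": [{"dx":0,"dy":0,"dz":0,"twist":0,"grip":0.18}]}}

```text
time_s: 18.88
tcp_pos: [0.5137, 0.0655, 0.0337]
ee_rot: [0.639, 2.739, 1.078]
ft_force: [-8.5, -17.3, -1.2]
gripper_width: 0.0504
```

```bash
python3 look.py 11 wrist;  python3 - <<'E'
import cv2
a=cv2.imread("pics/wrist11.png")[120:350,230:450]; cv2.imwrite("pics/wz11.png",cv2.resize(a,None,fx=2.6,fy=2.6,interpolation=cv2.INTER_CUBIC))
E
```

```text
t 18.875 q [-0.47  0.54 -0.69  0.4   0.74 -0.04] g 50.4 B [ 6.6 -0.8 20.7] A [43.8 -1.5 54.8] Ao [49.7 -1.6 60.2]
F u,v,z -19.29 -0.01 -1.2
tool axes st [[-0.014, 0.999, 0.034], [0.737, -0.013, 0.676], [0.676, 0.034, -0.737]]
```

View pics/wz11.png

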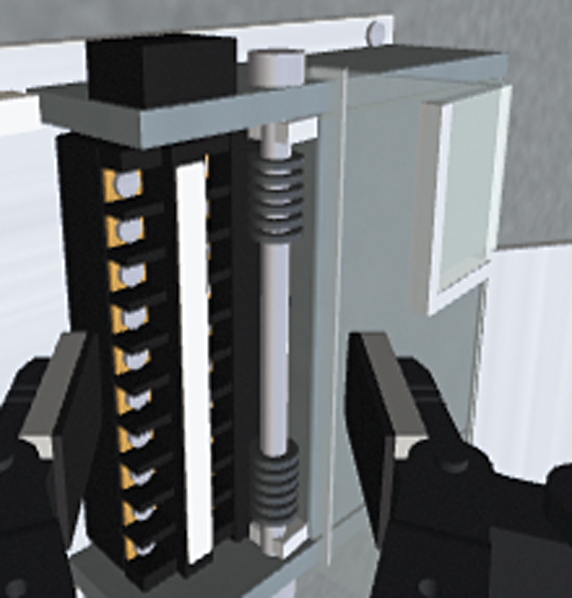

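Run:
```python
from h import *
c=cam("wrist")
P=lambda u,v:(230+(u-.8)/2.6,120+(v-.8)/2.6)
print("rear bot",[W2S(ray(c,P(*q),.008)).round(1) for q in [(57,137),(77,330)]])
print("wm",[W2S(ray(c,P(*q),.034)).round(1) for q in [(190,165),(200,557)]])
print("cheek",W2S(ray(c,P(142,145),.044)))
```

```text
rear bot [array([ 7.8, 46.1,  8. ]), array([9. , 3.9, 8. ])]
wm [array([20. , 42.9, 34. ]), array([ 19.9, -45.1,  34. ])]
cheek [ 1.97596195 51.19521068 44.        ]
```

Home and square: the marker line is at 20.0 and 19.9, with cheek bias about -1, under roughly 20 N of push. Backing out now.

Call:
{"api": "carry_out", "payload": {"commands": [{"dx":0,"dy":-0.18,"dz":-0.17,"twist":0,"grip":0.18},{"dx":0,"dy":-0.3,"dz":-0.28,"twist":0,"grip":0.18},{"dx":0,"dy":-0.3,"dz":-0.28,"twist":0,"grip":0.18},{"dx":0,"dy":-0.3,"dz":-0.28,"twist":0,"grip":0.18},{"dx":0,"dy":-0.3,"dz":-0.28,"twist":0,"grip":0.18}]}}

```text
time_s: 19.55
tcp_pos: [0.4979, 0.0328, 0.0352]
ee_rot: [0.636, 2.735, 1.086]
ft_force: [-0.6, -1.4, -2.6]
gripper_width: 0.0502
```

```bash
python3 look.py 12 wrist
```

```text
t 19.55 q [-0.56  0.55 -0.67  0.49  0.74 -0.15] g 50.2 B [-29.5  -1.3  22.2] A [ 7.3 -1.8 56.3] Ao [13.2 -1.9 61.8]
F u,v,z -1.54 -0.09 -2.56
tool axes st [[-0.015, 0.999, 0.033], [0.733, -0.011, 0.68], [0.68, 0.034, -0.733]]
```

View pics/wrist12.png

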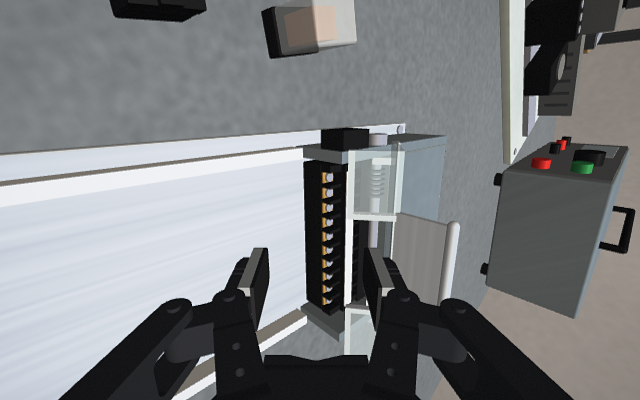

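Call:
{"api": "carry_out", "payload": {"commands": [{"dx":0,"dy":-0.2,"dz":-0.19,"twist":0,"grip":0.18},{"dx":0,"dy":-0.2,"dz":-0.19,"twist":0,"grip":0.18},{"dx":0,"dy":-0.2,"dz":-0.19,"twist":0,"grip":0.18},{"dx":0,"dy":-0.3,"dz":-0.28,"twist":0,"grip":0.18},{"dx":0,"dy":-0.4,"dz":-0.37,"twist":0,"grip":0.18}]}}

```text
time_s: 20.23
tcp_pos: [0.4828, 0.0005, 0.0356]
ee_rot: [0.635, 2.735, 1.085]
ft_force: [0.2, -0.2, 0.1]
gripper_width: 0.0503
```

Call:
{"api": "carry_out", "payload": {"commands": [{"dx":0,"dy":-0.4,"dz":-0.37,"twist":0,"grip":0.18},{"dx":0,"dy":-0.4,"dz":-0.37,"twist":0,"grip":0.18},{"dx":0,"dy":0,"dz":-1,"twist":0,"grip":0.18},{"dx":0,"dy":0,"dz":-1,"twist":0,"grip":0.18},{"dx":0,"dy":0.5,"dz":-1,"twist":0,"grip":0.18}]}}

```text
time_s: 20.85
tcp_pos: [0.4602, -0.0506, 0.0865]
ee_rot: [0.637, 2.735, 1.086]
ft_force: [-0.1, -0.1, -0.4]
gripper_width: 0.0504
```

Call:
{"api": "carry_out", "payload": {"commands": [{"dx":0,"dy":0.5,"dz":-1,"twist":0,"grip":0.18},{"dx":0,"dy":0.5,"dz":-1,"twist":0,"grip":0.18},{"dx":0,"dy":0,"dz":0,"twist":0,"grip":0.18}]}}

```text
time_s: 21.22
tcp_pos: [0.4571, -0.0629, 0.13]
ee_rot: [0.635, 2.734, 1.082]
ft_force: [-0.3, 0.4, -0.4]
gripper_width: 0.0503
```

```bash
python3 look.py 13 wrist scene side;  python3 - <<'E'
import cv2
a=cv2.imread("pics/scene13.png")[180:300,255:415]; cv2.imwrite("pics/scz13.png",cv2.resize(a,None,fx=5,fy=5,interpolation=cv2.INTER_CUBIC))
E
```

```text
t 21.225 q [-0.78  0.43 -0.52  0.94  0.69 -0.44] g 50.3 B [-133.5   -7.1  116.9] A [-96.6  -7.6 151.1] Ao [-90.7  -7.6 156.5]
F u,v,z 0.21 0.39 -0.35
tool axes st [[-0.014, 0.999, 0.03], [0.734, -0.01, 0.679], [0.679, 0.032, -0.733]]
```

View pics/wrist13.png

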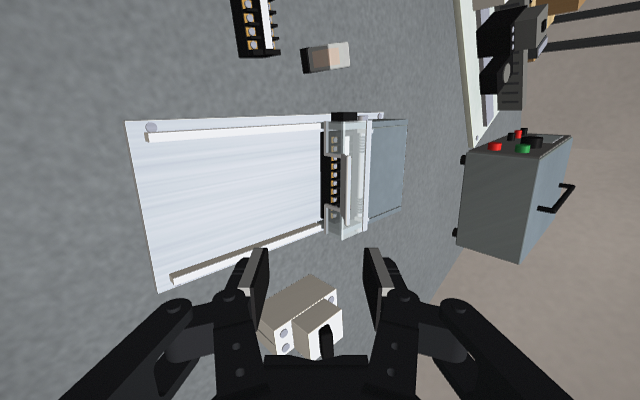

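View pics/scz13.png

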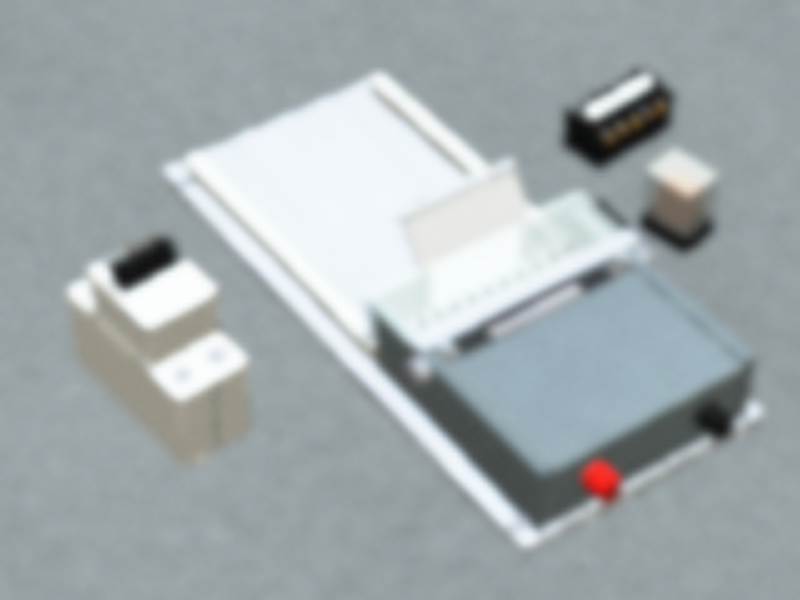

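View pics/side13.png

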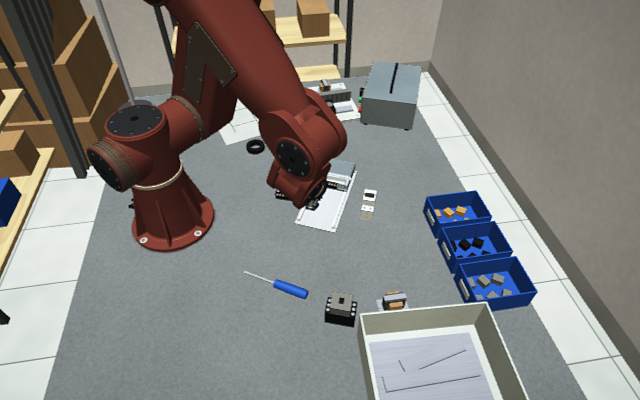

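The guard is closed as in the first view, the strip is inside, and the breaker, relay and short strip haven't moved. One last squareness check.

Run:
```python
import cv2
a=cv2.imread("pics/wrist13.png")[95:255,290:430]; cv2.imwrite("pics/wz13.png",cv2.resize(a,None,fx=3.7,fy=3.7,interpolation=cv2.INTER_CUBIC))
```

```text
(no output)
```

View pics/wz13.png

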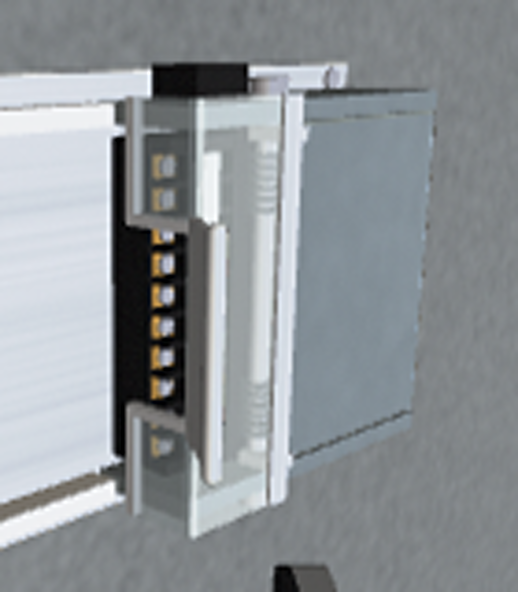

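Run:
```python
from h import *
c=cam("wrist")
P=lambda u,v:(290+(u-1.3)/3.7,95+(v-1.3)/3.7)
print("rear bot",[W2S(ray(c,P(*q),.008)).round(1) for q in [(112,137),(112,300),(113,455)]])
print("foot",[W2S(ray(c,P(*q),.024)).round(1) for q in [(127,222),(128,406)]])
print("lip",[W2S(ray(c,P(*q),.069)).round(1) for q in [(218,226),(212,484)]])
print(env.job_done())
```

```text
rear bot [array([ 7.3, 48.3,  8. ]), array([6.9, 2. , 8. ]), array([  6.8, -46. ,   8. ])]
foot [array([-2.6, 27.4, 24. ]), array([ -2.4, -24.5,  24. ])]
lip [array([-17.5,  32.9,  69. ]), array([-17.7, -30.6,  69. ])]
the job is handed in; nothing more can be done
None
```

The ten-way strip is loaded in the test bay, square and against the probe block, with the guard closed over it. I handed the job in at about 21.4 s of the 38 s allowed.

**How it was done:** The moves offer no tilt. I ran the arm against its own joint limits, well above the bench, to gain about 43° of forward lean, which stays once gained. With the jaws about 50 mm apart, the upper finger lifted the guard at its lip. The lower finger slid the strip in under it, and then I backed straight out.

**Guard clearance:** With the strip about 10 mm short of the skirt, I measured the guard's foot 42–45 mm above the bench, against a strip top of 34 mm. I saw no sign of it catching on the strip.

**Strip home:** The strip met a firm stop at about 20–24 N of push.

**Last check, arm clear of everything:**

| Check | Measured | Expected | Note |
|---|---|---|---|
| Strip rear face x (robot side, middle, far side) | 7.3, 6.9, 6.8 mm | 8 mm | Skirt and lip read 1.5–2.5 mm low in the same picture, so consistent with home; square to about 0.3° |
| Guard foot | x ≈ -2.5 mm | 0 mm | Same bias; reads as closed |
| Guard lip | x ≈ -17.6 mm | -16 mm | Same bias; reads as closed |
| Breaker, relay, short strip | unchanged in the scene picture | unmoved | By eye; the other bystanders were only glanced at in the side view |

**Things to know:**
- The force reading jumped once to about 74 N while the arm stopped at full stretch in free air. It was gone by the next reading.
- Joint 3 came within about 0.003 rad of its stated limit.
- Joint 4 read 2.0218 against its stated limit of 2.02 while I was gaining the tilt. I took that as rounding in the stated figure, but it is strictly above it.

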